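# Reset the bag-length stop on the bag sealer

### The job

On the bag sealer, press the red lock button down and, keeping it held down, push the grey carriage with its blue bag fence along the rail until it is right up against the orange end stop. Then let go, so that the button pops back up and locks the carriage there. Leave the scanner, the tin, the pen pot and the scoop where they are.

Things in the scene. Friction and masses are not known exactly. Their poses are not given: they have to be found in the camera images.
- sealer: White bench bag sealer with rail, fixed to the bench. Origin: on the bench, under the aluminium rail's centre line. +z up; +y along the rail, from the sealing jaw to the orange end stop: the way the carriage must slide; +x across the white bag bed (x 45 to 175 mm, 20 mm high). Rail 34 mm wide, 22 high, y -145 to 155. Sealer body with raised jaw: x -90 to 215, y -225 to -145, up to 125 mm high.
- end_stop (a point): Middle of the top edge of the orange end stop's face, 128 mm along +y from the sealer origin, 40 mm above the bench. Block 46 x 24 x 40 mm. The carriage's leading face is 48 mm ahead (+y) of the button centre, so at the stop the button centre is 48 mm short of this point along y.
- button_top (a point): Centre of the top of the round red lock button (32 mm diameter) on the grey carriage, 58 mm above the bench when up. It goes straight down 6 mm and then still stands 6 mm over the carriage's flat top (64 mm in x; y from 35 mm behind to 48 mm ahead of the button; 46 mm above the bench). Moves with carriage and press.
- fence (a point): Point on the top edge of the upright blue bag fence fixed on the carriage, straight ahead (+y) of the button: its face towards the button is 28 mm from the button centre, top 86 mm above the bench, 8 mm thick, from 32 mm on the -x side to 168 mm on the +x side. A fingertip on the button may push against it.
- stop (a joint): Carriage travel along the rail in m: 0 at the jaw end, 0.160 against the orange end stop. Starts between 0 and 0.07. A friction brake locks it while the button is up (it slips only if forced with over 35 N: do not); with the button down it slides with a drag of about 2 N. No spring: it stays where it is left.
- lock (a joint): Travel of the lock button in m: 0 up (locked), 0.006 fully down. Spring: about 3.5 N before it starts to move, about 7 N fully down. The brake is free once the button is 2 mm down and holds again as soon as the button comes up.
- scanner: Black hand-held scanner lying on the bench, 160 x 70 x 33 mm, loose; origin under its middle. Leave alone.
- tin: Yellow-labelled coffee tin, 72 mm diameter, 95 mm high, loose, standing; origin at the centre of its underside. Leave alone.
- pot: White plastic pen pot, 76 mm across the rim, 85 mm high, with pens up to 120 mm, loose; origin at the centre of its underside. Leave alone.
- scoop: Bare metal scoop lying on the bench, 180 x 60 x 32 mm, loose; origin near its middle, handle to its -x. Leave alone.

How it is judged:
By the outcome, as a careful person would: the job done as asked, in the order asked, and still so for the second after the job is handed in, with the robot touching nothing.
It also fails if it takes over 37 s, if anything falls off the work surface, if the arm or the gripper's body presses on something with over 40 N, if the wrist force passes 120 N, or if a joint passes its speed limit or range.

### The arm

A 6-joint arm with a two-finger parallel gripper is mounted at the origin on the work surface. World frame = base frame: x ahead of the robot, y to its left, z up, the work surface at z = 0. Lengths are in m, angles in rad, forces in N, time in s.
With the tool pointing down it reaches from about 0.3 to 0.825 m from the base axis. Payload 5.4 kg.
Tool frame: the origin (TCP) lies at the very end of the fingers, on their centre line; the grasp point (between the pads) lies 19 mm behind it; z points along the fingers, y is the line along which they close (so a half turn about z gives the same grasp; the last joint's range is limited). The gripper opens to 92 mm and grips with 3 to 60 N. Pads are 20 mm wide; open, the fingers measure 128 mm over their backs; the gripper's body (75 mm by 189 mm) begins 69 mm behind the grasp point.
Start: joints at [0.956, 0.158, 1.597, -0, 1.386, -0.21], TCP at [0.226, 0.529, 0.184] pointing down, gripper open.
Joint ranges: [-2.91, 2.91], [-0.94, 2.29], [0.18, 2.7], [-1.29, 4.43], [0.17, 2.64], [-3, 3]. Speed limits (rad/s): [2.57, 2.57, 3.14, 3.14, 3.14, 3.14].

### API

Orientations are given as [roll, pitch, yaw] about the fixed x, y, z axes, in that order (R = Rz(yaw) Ry(pitch) Rx(roll)).
In Python, from station import bot, imaging, ticket gives the robot as it stands.
- The arm moves only by the shell command python3 -m handwheel 'ROWS'. ROWS is JSON, a list of rows, each an object with "travel": the shift along the tool's x, y, z in m, a list of three; "dr": the turn, a rotation vector about the tool's x, y, z in rad, a list of three; "hand": the gripper command: -1 is shut, 1 is fully open, values between are in proportion. In form: [{"travel": [dx, dy, dz], "dr": [ax, ay, az], "hand": hand}, ...]. A call has 1 to 5 rows; each row is the pose to reach, as a shift and turn from the pose commanded when the call began, along the tool's axes at that moment; what a row does not reach only later rows make up. A row lasts 1/8 s, in which the tool goes at most 62.5 mm and 10.7 degrees, less where a joint would pass 70% of its speed; a pose out of reach is approached as far as the arm can. A call with a gripper value outside its range is refused whole. The fingers move at their own pace and stop on an object; the grip force is fixed at half the most. Time passes only in rows, so rows that repeat a pose let the fingers close. It gives the time, the measured TCP pose, the force, the opening and the grip force at its end, in the units of the state.
- bot.sense(): the state, without advancing time (a new reading comes with each control period).
- imaging.camera(name): name is "side" or "top"; returns a dict with "pixels" (400x640x3 uint8, red, green, blue), "K" (3x3 intrinsics, pixels), "R" (3x3) and "t" (3): a world point X has camera coordinates R X + t. Camera axes: x right, y down, z forward; pixel columns grow to the right and rows downward; lengths in m; the calibration is good to about 2 mm. A picture is of the moment at which its call begins. There is no depth.
- ticket.job_done(): hands the job in; it is judged then, once.
The state is a dict: "time_s": time; "qpos": joint angles; "joint_vel": joint speeds; "joint_efforts": joint torques, N m; "ee_pos": TCP position; "tcp_rot": TCP orientation; "ft_force": force on the tool from outside, world axes, zero at the start; "wrist_torque": the same for the moment, N m; "finger_gap": finger opening in m; "grasp_force": force on a finger pad.
Only numpy, scipy, OpenCV 4.12 (cv2) and the standard library are available. Lean on these libraries where they do the work, as an engineer would, in place of code of your own. Each camera call takes 0.05 s, during which the arm holds its last target. There are 200 camera calls.

## Working session

There is one attempt and no reset: what is moved stays moved. The work goes in short steps, Python scripts to look and compute and a shell command to move; the robot and the scene stay as the last step left them, time stands still between calls to the robot, and variables do not carry over. Pictures are saved under pics/ and viewed, at most 10 in all, crops included, and the job is handed in when it is done.

```bash
mkdir -p pics; python3 - <<'E'
from station import bot,imaging
import cv2,numpy as np
for n in("top","side"):
    c=imaging.camera(n); cv2.imwrite(f"pics/{n}0.png",c["pixels"][:,:,::-1]); np.savez(f"{n}0.npz",**c)
    print(n,(-c["R"].T@c["t"]).round(3),c["R"].round(2).tolist())
s=bot.sense();print(s["time_s"],s["ee_pos"],s["tcp_rot"],s["finger_gap"],s["ft_force"])
E
```

```text
top [0.528 0.099 0.992] [[-0.02, -1.0, -0.01], [-1.0, 0.02, -0.06], [0.06, 0.01, -1.0]]
side [ 0.526 -0.449  0.494] [[0.99, -0.11, -0.02], [-0.08, -0.6, -0.79], [0.08, 0.79, -0.61]]
0.1 [0.22610681 0.52801976 0.18295038] [-3.13998577e+00 -3.39897395e-04  2.73681771e+00] 0.09194994334802375 [ 0.81062338  1.07347077 -0.66876029]
```

View pics/top0.png

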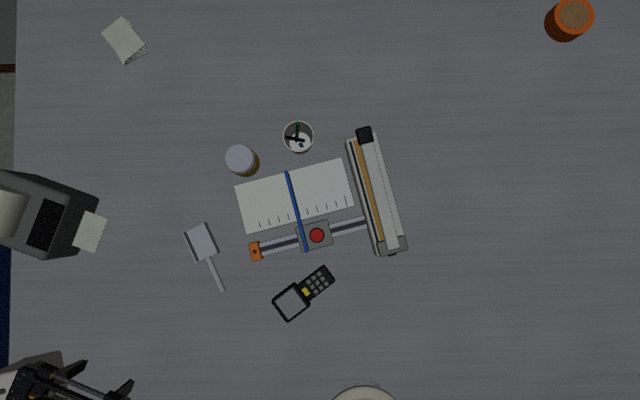

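View pics/side0.png

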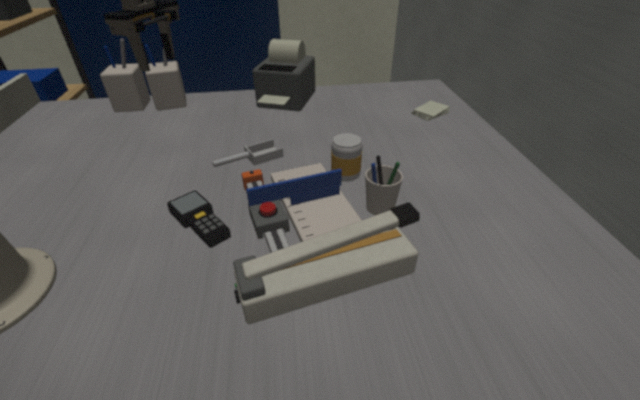

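The top view shows the red button at about (317,235), the orange stop at (254,251) and the blue fence from (287,172) to (306,250). The scanner is at about (303,293). The side view shows the button at (268,209).

```bash
cat > h.py <<'E'
import cv2,numpy as np
def load(n): return dict(np.load(n+".npz"))
def mask(c,lo,hi):
    h=cv2.cvtColor(c["pixels"],cv2.COLOR_RGB2HSV)
    return cv2.inRange(h,np.array(lo),np.array(hi))
def ray(c,px,z):
    o=-c["R"].T@c["t"]; d=c["R"].T@np.linalg.solve(c["K"],[px[0],px[1],1.])
    return o+d*(z-o[2])/d[2]
def blobs(m,minA=20):
    n,l,s,ce=cv2.connectedComponentsWithStats(m)
    return [(ce[i],s[i]) for i in range(1,n) if s[i,4]>=minA]
def red(c): return mask(c,(0,150,60),(5,255,255))|mask(c,(172,120,60),(180,255,255))
E
python3 - <<'E'
from h import *
for n in("top0","side0"):
    c=load(n)
    for nm,m,z in(("red",red(c),.058),("orange",mask(c,(6,150,90),(16,255,255)),.04),("blue",mask(c,(100,120,40),(125,255,255)),.086)):
        for ce,s in blobs(m): print(n,nm,ce.round(1),s.tolist(),ray(c,ce,z).round(4))
c=load("top0")
m=mask(c,(100,120,40),(125,255,255)); m[:150]=0; m[260:]=0; m[:,:250]=0
p=np.argwhere(m)[:,::-1]; print(cv2.minAreaRect(p.astype(np.float32)))
E
```

```text
top0 red [316.3 235. ] [310, 229, 13, 13, 134] [0.4848 0.1078 0.058 ]
top0 orange [573.5  17.2] [554, 0, 40, 35, 520] [ 1.0157 -0.5506  0.04  ]
top0 orange [254.6 251.2] [249, 242, 13, 19, 150] [0.4475 0.2605 0.04  ]
top0 blue [296.1 211.3] [284, 171, 24, 82, 280] [0.5423 0.1539 0.086 ]
side0 red [267.2 207.7] [260, 202, 16, 13, 153] [0.4849 0.1056 0.058 ]
side0 orange [251.2 174.1] [242, 170, 19, 9, 101] [0.4472 0.2574 0.04  ]
side0 blue [221.9  46. ] [171, 0, 108, 92, 3870] [0.2999 1.2004 0.086 ]
side0 blue [237.5  12.5] [235, 7, 6, 11, 23] [0.3215 1.9266 0.086 ]
side0 blue [228.7  22.2] [222, 16, 14, 13, 52] [0.2909 1.6705 0.086 ]
side0 blue [71.8 27.6] [69, 24, 7, 8, 21] [-0.5119  1.7019  0.086 ]
side0 blue [104.5  30. ] [97, 25, 14, 12, 44] [-0.3188  1.6122  0.086 ]
side0 blue [151.7  44.8] [140, 25, 22, 39, 329] [-0.0074  1.2752  0.086 ]
side0 blue [91.2 41.9] [82, 37, 16, 12, 42] [-0.297   1.3773  0.086 ]
side0 blue [104.   60.7] [85, 36, 36, 61, 531] [-0.1359  1.0663  0.086 ]
side0 blue [208.5  58.5] [204, 55, 9, 7, 21] [0.2657 1.0261 0.086 ]
side0 blue [38.3 80.7] [0, 69, 66, 31, 963] [-0.2818  0.8651  0.086 ]
side0 blue [373.3 170.8] [372, 164, 3, 16, 21] [0.7058 0.1641 0.086 ]
side0 blue [295.1 188. ] [247, 169, 94, 36, 1363] [0.5416 0.1248 0.086 ]
((296.09320068359375, 211.21658325195312), (83.92890167236328, 3.7285802364349365), 75.46554565429688)
```

```bash
cat >> h.py <<'E'
from scipy.spatial.transform import Rotation as Ro
B=np.array([.4849,.1067]); U=np.array([-.0375,.152]); U/=np.linalg.norm(U)
def plan(s,along,z):   # TCP target: B+along*U at z, tool down, tool y along U
    R=Ro.from_euler("xyz",s["tcp_rot"]); y=np.r_[U,0]; zt=np.array([0,0,-1.]); T=Ro.from_matrix(np.c_[np.cross(y,zt),y,zt])
    p=np.r_[B+along*U,z]
    return R.inv().apply(p-s["ee_pos"]).round(4),(R.inv()*T).as_rotvec().round(4)
def rel(s): d=np.array(s["ee_pos"][:2])-B; return (d@U).round(4),(d@[U[1],-U[0]]).round(4)
E
python3 - <<'E'
from h import *
from station import bot
print(plan(bot.sense(),.005,.12),U)
E
```

```text
(array([-0.4008, -0.2813,  0.0633]), array([-0.0014, -0.0008, -0.6467])) [-0.23952861  0.97088931]
```

```bash
python3 -m handwheel '[{"travel":[-0.05,-0.035,0],"dr":[0,0,-0.18],"hand":-1},{"travel":[-0.1,-0.07,0],"dr":[0,0,-0.36],"hand":-1},{"travel":[-0.15,-0.105,0],"dr":[-0.0014,-0.0008,-0.54],"hand":-1},{"travel":[-0.2,-0.14,0],"dr":[-0.0014,-0.0008,-0.6467],"hand":-1},{"travel":[-0.25,-0.175,0],"dr":[-0.0014,-0.0008,-0.6467],"hand":-1}]'
python3 - <<'E'
from h import *
from station import bot
print(plan(bot.sense(),.005,.12))
E
```

```text
time_s: 0.72
ee_pos: [0.3826, 0.2757, 0.1835]
tcp_rot: [3.141, 0.001, -2.898]
ft_force: [0.3, -0.0, 0.2]
finger_gap: 0.0436
grasp_force: 0.0
(array([-0.0585, -0.1837,  0.0634]), array([0.001 , 0.001 , 0.0016]))
```

```bash
python3 -m handwheel '[{"travel":[-0.02,-0.06,0],"dr":[0,0,0],"hand":-1},{"travel":[-0.038,-0.118,0],"dr":[0,0,0],"hand":-1},{"travel":[-0.056,-0.175,0.02],"dr":[0,0,0],"hand":-1},{"travel":[-0.056,-0.175,0.06],"dr":[0,0,0],"hand":-1},{"travel":[-0.056,-0.175,0.06],"dr":[0,0,0],"hand":-1}]'
python3 - <<'E'
from h import *
from station import bot,imaging
for n in("top","side"):
    c=imaging.camera(n); np.savez(n+"1.npz",**c)
    for ce,s in blobs(red(c)): print(n,ce.round(1),s.tolist(),ray(c,ce,.058).round(4))
    if n=="side": cv2.imwrite("pics/side1.png",cv2.resize(c["pixels"][110:290,150:390,::-1],None,fx=3,fy=3))
s=bot.sense();print(plan(s,.005,.07),rel(s),s["finger_gap"],s["ft_force"])
E
```

```text
time_s: 1.35
ee_pos: [0.4755, 0.1205, 0.1204]
tcp_rot: [3.139, -0.007, -2.901]
ft_force: [-0.4, 0.1, -0.3]
finger_gap: 0.0001
grasp_force: 0.0
side [267.2 207.6] [260, 202, 16, 13, 153] [0.4848 0.106  0.058 ]
(array([-0.0027, -0.011 ,  0.0542]), array([0.0012, 0.001 , 0.0008])) (np.float64(0.0159), np.float64(-0.0028)) 0.00021831495700032572 [-0.86653132  0.38873347  1.41541092]
```

View pics/side1.png

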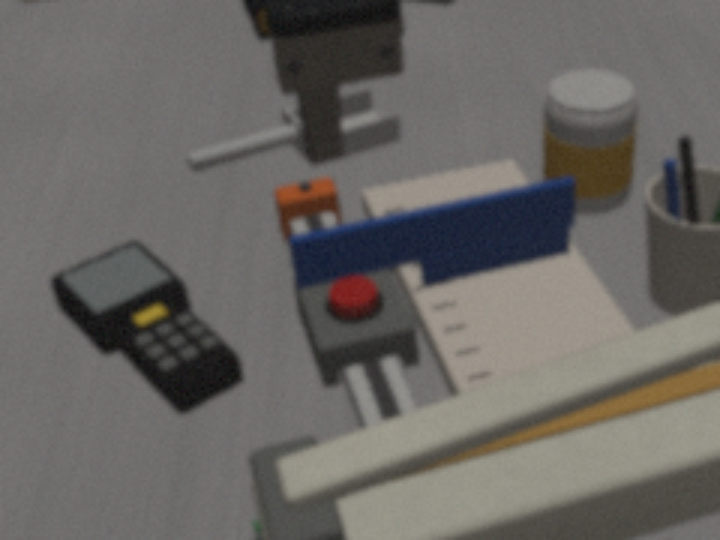

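The side view crop shows the closed fingers above the carriage and still short of the button, which is at crop (355,297). Next I align, then descend to just above it.

```bash
python3 -m handwheel '[{"travel":[-0.003,-0.011,0],"dr":[0.001,0.001,0],"hand":-1},{"travel":[-0.003,-0.011,0],"dr":[0.001,0.001,0],"hand":-1},{"travel":[-0.003,-0.011,0.03],"dr":[0.001,0.001,0],"hand":-1},{"travel":[-0.003,-0.011,0.05],"dr":[0.001,0.001,0],"hand":-1},{"travel":[-0.003,-0.011,0.05],"dr":[0.001,0.001,0],"hand":-1}]'
python3 - <<'E'
from h import *
from station import bot,imaging
c=imaging.camera("side"); np.savez("side2.npz",**c)
cv2.imwrite("pics/side2.png",cv2.resize(c["pixels"][140:260,200:360,::-1],None,fx=4,fy=4))
s=bot.sense();print(plan(s,.005,.07),rel(s),s["ee_pos"],s["ft_force"])
E
```

```text
time_s: 2.08
ee_pos: [0.483, 0.1114, 0.0728]
tcp_rot: [3.141, -0.002, -2.899]
ft_force: [0.3, 0.2, -0.5]
finger_gap: 0.0007
grasp_force: 0.0
(array([0.0003, 0.0003, 0.004 ]), array([ 0.0001, -0.    ,  0.0003])) (np.float64(0.0047), np.float64(0.0003)) [0.48410156 0.11135033 0.07402771] [-0.45937338 -0.3364002  -0.07782374]
```

View pics/side2.png

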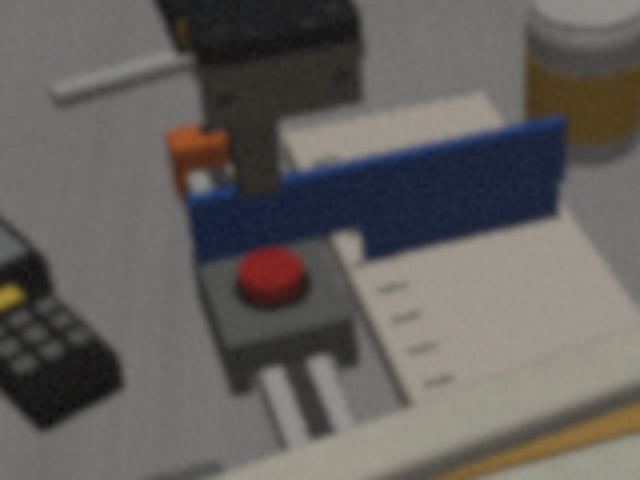

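```bash
python3 - <<'E'
from h import *
for n in("side2","top0"):
    c=load(n)
    for P in([.484,.1114,.074],[.4849,.1067,.058],list(B+.028*U)+[.086],[.484,.1114,.092]):
        q=c["K"]@(c["R"]@P+c["t"]); q=q[:2]/q[2]; print(n,P,q.round(1),((q-[200,140])*4).round(0))
E
```

```text
side2 [0.484, 0.1114, 0.074] [265.9 199.4] [264. 238.]
side2 [0.4849, 0.1067, 0.058] [267.2 207.4] [269. 270.]
side2 [np.float64(0.4781931988740906), np.float64(0.1338849005636861), 0.086] [262.3 187.8] [249. 191.]
side2 [0.484, 0.1114, 0.092] [264.9 191.8] [260. 207.]
top0 [0.484, 0.1114, 0.074] [314.8 235.6] [459. 383.]
top0 [0.4849, 0.1067, 0.058] [316.8 234.9] [467. 380.]
top0 [np.float64(0.4781931988740906), np.float64(0.1338849005636861), 0.086] [305.1 238.6] [421. 394.]
top0 [0.484, 0.1114, 0.092] [314.7 236. ] [459. 384.]
```

```bash
python3 - <<'E'
from h import *
c=load("side1")
for P in([.4755,.1205,.1204],[.4755,.1205,.14]):
    q=c["K"]@(c["R"]@P+c["t"]); q=q[:2]/q[2]; print(q.round(1),((q-[150,110])*3).round(0))
from station import imaging
t=imaging.camera("top"); s=imaging.camera("side")
a=cv2.resize(t["pixels"][190:290,240:380],None,fx=4,fy=4); b=cv2.resize(s["pixels"][140:240,200:340],None,fx=4,fy=4)
im=np.clip(np.vstack([a[:,:,::-1],b[:,:,::-1]])[:600].astype(float)*1.8,0,255); cv2.imwrite("pics/m3.png",im.astype(np.uint8)[100:700])
E
```

```text
[258.8 177. ] [326. 201.]
[257.6 168.1] [323. 174.]
```

View pics/m3.png

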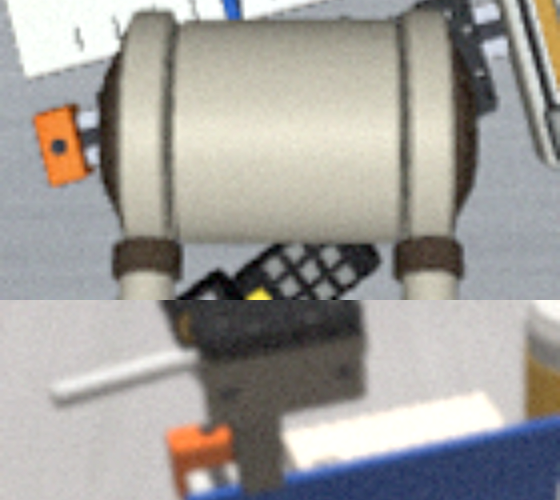

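The side view puts the fingertip about 13 px higher than the reported TCP should appear. I'll check this against the start pictures, where the fingers are visible.

```bash
python3 - <<'E'
from h import *
p=np.array([.2261,.5280,.183]); yaw=2.7368; y=np.array([np.sin(yaw),-np.cos(yaw),0])
for n in("top0","side0"):
    c=load(n)
    for P in(p,p+.055*y,p-.055*y,p+[0,0,.03],p+[-.01,.038,0]):
        q=c["K"]@(c["R"]@P+c["t"]); print(n,(q[:2]/q[2]).round(1))
g=lambda im:np.clip(im[:,:,::-1].astype(float)*2,0,255).astype(np.uint8)
a=cv2.resize(g(load("top0")["pixels"][330:400,0:150]),None,fx=4,fy=4); b=cv2.resize(g(load("side0")["pixels"][0:75,80:230]),None,fx=4,fy=4)
cv2.imwrite("pics/m4.png",np.vstack([a,b]))
E
```

```text
top0 [115.  367.9]
top0 [ 90.7 357.6]
top0 [139.3 378.3]
top0 [106.9 373.8]
top0 [ 96.6 373.2]
side0 [161.7  77.3]
side0 [174.1  70.6]
side0 [148.1  84.6]
side0 [158.4  65.5]
side0 [161.   72.7]
```

View pics/m4.png

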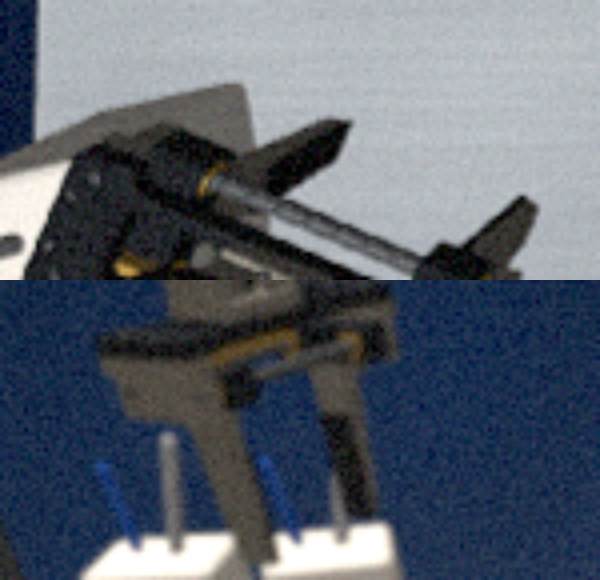

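```bash
python3 - <<'E'
from h import *
a,b=load("top0"),load("side0")
P=[c["K"]@np.c_[c["R"],c["t"]] for c in(a,b)]
for u,v in(((86,361),(171,59)),((134,381),(145.5,70))):
    X=cv2.triangulatePoints(P[0],P[1],np.float64(u),np.float64(v)).ravel(); X=X[:3]/X[3]; print(X.round(4))
    for Pm in P: q=Pm@np.r_[X,1]; print((q[:2]/q[2]).round(1))
c=load("side2"); print(ray(c,(264.5,188),.1),ray(c,(264.5,188),.104),ray(c,(264.5,188),.092))
c=load("side1"); print(ray(c,(256.7,163.3),.15),ray(c,(256.7,163.3),.145))
E
```

```text
[0.2516 0.568  0.2162]
[ 86.1 361.6]
[171.6  59. ]
[0.213  0.4698 0.2207]
[134.2 381.8]
[146.2  70. ]
[0.48397524 0.11271375 0.1       ] [0.4844021  0.10701179 0.104     ] [0.48312152 0.12411767 0.092     ]
[0.47504289 0.12095099 0.15      ] [0.474302   0.12923375 0.145     ]
```

Triangulating the start views and re-checking the two later side views all put the real fingertips about 28 mm above the reported TCP, with xy in agreement. So contact should come at a reported z of about 0.030. I'll descend in small steps and watch the force.

```bash
python3 -m handwheel '[{"travel":[0,0,0.015],"dr":[0,0,0],"hand":-1},{"travel":[0,0,0.03],"dr":[0,0,0],"hand":-1},{"travel":[0,0,0.034],"dr":[0,0,0],"hand":-1},{"travel":[0,0,0.034],"dr":[0,0,0],"hand":-1}]'
python3 - <<'E'
from h import *
from station import bot,imaging
c=imaging.camera("side"); np.savez("side5.npz",**c)
cv2.imwrite("pics/side5.png",cv2.resize(c["pixels"][140:260,200:360,::-1],None,fx=4,fy=4))
s=bot.sense();print(rel(s),s["ee_pos"],s["ft_force"])
E
```

```text
time_s: 2.72
ee_pos: [0.4836, 0.1112, 0.039]
tcp_rot: [3.141, -0.001, -2.9]
ft_force: [0.5, 0.1, -0.1]
finger_gap: 0.0005
grasp_force: 0.0
(np.float64(0.0045), np.float64(0.0003)) [0.48411392 0.1111866  0.03956504] [ 0.89489905 -0.24635234  0.03079336]
```

View pics/side5.png

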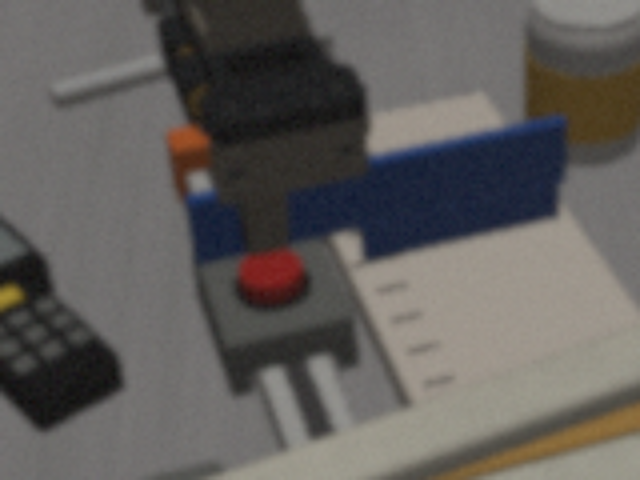

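The fingertip is at crop (267,250), in front of the fence and just over the button's far half, about 8 mm above it. No contact yet.

```bash
python3 -m handwheel '[{"travel":[0,0,0.005],"dr":[0,0,0],"hand":-1},{"travel":[0,0,0.009],"dr":[0,0,0],"hand":-1},{"travel":[0,0,0.009],"dr":[0,0,0],"hand":-1}]'; python3 -m handwheel '[{"travel":[0,0,0.003],"dr":[0,0,0],"hand":-1},{"travel":[0,0,0.003],"dr":[0,0,0],"hand":-1}]'
```

```text
time_s: 3.15
ee_pos: [0.4838, 0.1112, 0.0303]
tcp_rot: [3.141, -0.001, -2.9]
ft_force: [-0.7, 0.0, 0.1]
finger_gap: 0.0004
grasp_force: 0.0
time_s: 3.4
ee_pos: [0.4845, 0.1112, 0.0279]
tcp_rot: [-3.142, 0.001, -2.9]
ft_force: [-0.4, 0.5, 0.9]
finger_gap: 0.0005
grasp_force: 0.5
```

```bash
python3 -m handwheel '[{"travel":[0,0,0.002],"dr":[0,0,0],"hand":-1},{"travel":[0,0,0.002],"dr":[0,0,0],"hand":-1}]'; python3 -m handwheel '[{"travel":[0,0,0.002],"dr":[0,0,0],"hand":-1},{"travel":[0,0,0.002],"dr":[0,0,0],"hand":-1}]';  python3 -m handwheel '[{"travel":[0,0,0.002],"dr":[0,0,0],"hand":-1},{"travel":[0,0,0.002],"dr":[0,0,0],"hand":-1}]'
```

```text
time_s: 3.65
ee_pos: [0.4845, 0.1112, 0.026]
tcp_rot: [-3.142, 0.001, -2.9]
ft_force: [-1.0, -0.5, 4.4]
finger_gap: 0.0003
grasp_force: 2.1
time_s: 3.9
ee_pos: [0.4845, 0.1112, 0.0239]
tcp_rot: [-3.141, 0.001, -2.9]
ft_force: [-0.8, 0.2, 5.7]
finger_gap: 0.0004
grasp_force: 2.7
time_s: 4.15
ee_pos: [0.4845, 0.1112, 0.022]
tcp_rot: [-3.142, 0.001, -2.9]
ft_force: [-0.4, -0.1, 6.1]
finger_gap: 0.0002
grasp_force: 3.3
```

```bash
python3 -m handwheel '[{"travel":[0,0,0.0015],"dr":[0,0,0],"hand":-1},{"travel":[0,0,0.0015],"dr":[0,0,0],"hand":-1}]'
```

```text
time_s: 4.4
ee_pos: [0.4846, 0.1112, 0.0215]
tcp_rot: [-3.141, 0.0, -2.9]
ft_force: [-4.0, -0.6, 13.1]
finger_gap: 0.0004
grasp_force: 6.8
```

Button is fully down at 13 N. Now I slide along tool +y.

```bash
python3 -m handwheel '[{"travel":[0,0.003,0],"dr":[0,0,0],"hand":-1},{"travel":[0,0.008,0],"dr":[0,0,0],"hand":-1},{"travel":[0,0.014,0],"dr":[0,0,0],"hand":-1},{"travel":[0,0.02,0],"dr":[0,0,0],"hand":-1},{"travel":[0,0.02,0],"dr":[0,0,0],"hand":-1}]'
python3 - <<'E'
from h import *
from station import bot,imaging
c=imaging.camera("side"); np.savez("side6.npz",**c)
cv2.imwrite("pics/side6.png",cv2.resize(c["pixels"][140:260,200:360,::-1],None,fx=4,fy=4))
s=bot.sense();print(rel(s),s["ee_pos"],s["ft_force"])
E
```

```text
time_s: 5.03
ee_pos: [0.4798, 0.1308, 0.0215]
tcp_rot: [-3.141, 0.001, -2.899]
ft_force: [-4.4, 0.0, 12.8]
finger_gap: 0.0003
grasp_force: 6.7
(np.float64(0.0246), np.float64(0.0008)) [0.47977981 0.13081321 0.02145168] [-3.84135272 -1.19172862 13.45040391]
```

View pics/side6.png

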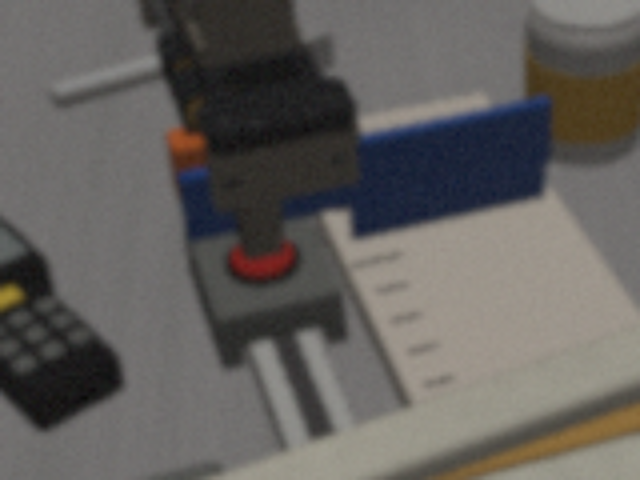

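The carriage has moved with the finger: the fence's left end went from crop (190,197) to (182,175), and the button is still pressed at (263,258). I'll continue.

```bash
python3 -m handwheel '[{"travel":[0,0.008,0],"dr":[0,0,0],"hand":-1},{"travel":[0,0.018,0],"dr":[0,0,0],"hand":-1},{"travel":[0,0.028,0],"dr":[0,0,0],"hand":-1},{"travel":[0,0.036,0],"dr":[0,0,0],"hand":-1},{"travel":[0,0.04,0],"dr":[0,0,0],"hand":-1}]';python3 -m handwheel '[{"travel":[0,0.006,0],"dr":[0,0,0],"hand":-1},{"travel":[0,0.014,0],"dr":[0,0,0],"hand":-1},{"travel":[0,0.022,0],"dr":[0,0,0],"hand":-1},{"travel":[0,0.026,0],"dr":[0,0,0],"hand":-1},{"travel":[0,0.026,0],"dr":[0,0,0],"hand":-1}]'
```

```text
time_s: 5.7
ee_pos: [0.4704, 0.1694, 0.0215]
tcp_rot: [-3.14, 0.001, -2.899]
ft_force: [-2.9, -2.5, 12.2]
finger_gap: 0.0003
grasp_force: 6.4
time_s: 6.32
ee_pos: [0.4641, 0.1951, 0.0215]
tcp_rot: [3.142, 0.001, -2.899]
ft_force: [-4.1, -0.9, 12.3]
finger_gap: 0.0005
grasp_force: 6.3
```

```bash
python3 -m handwheel '[{"travel":[0,0.003,0],"dr":[0,0,0],"hand":-1},{"travel":[0,0.006,0],"dr":[0,0,0],"hand":-1},{"travel":[0,0.006,0],"dr":[0,0,0],"hand":-1}]';for i in 1 2 3; do :; done; python3 -m handwheel '[{"travel":[0,0.002,0],"dr":[0,0,0],"hand":-1},{"travel":[0,0.002,0],"dr":[0,0,0],"hand":-1}]'; python3 -m handwheel '[{"travel":[0,0.002,0],"dr":[0,0,0],"hand":-1},{"travel":[0,0.002,0],"dr":[0,0,0],"hand":-1}]'
```

```text
time_s: 6.7
ee_pos: [0.4628, 0.2006, 0.0215]
tcp_rot: [-3.141, 0.001, -2.899]
ft_force: [-2.8, -0.6, 12.2]
finger_gap: 0.0006
grasp_force: 6.3
time_s: 6.95
ee_pos: [0.4623, 0.2024, 0.0215]
tcp_rot: [-3.141, 0.001, -2.899]
ft_force: [-2.8, -1.7, 12.8]
finger_gap: 0.0005
grasp_force: 6.3
time_s: 7.2
ee_pos: [0.4619, 0.2043, 0.0215]
tcp_rot: [-3.141, 0.001, -2.899]
ft_force: [-3.4, -1.8, 12.6]
finger_gap: 0.0004
grasp_force: 6.2
```

```bash
for a in 1; do python3 -m handwheel '[{"travel":[0,0.002,0],"dr":[0,0,0],"hand":-1},{"travel":[0,0.002,0],"dr":[0,0,0],"hand":-1}]'; python3 -m handwheel '[{"travel":[0,0.002,0],"dr":[0,0,0],"hand":-1},{"travel":[0,0.002,0],"dr":[0,0,0],"hand":-1}]'; python3 -m handwheel '[{"travel":[0,0.002,0],"dr":[0,0,0],"hand":-1},{"travel":[0,0.002,0],"dr":[0,0,0],"hand":-1}]'; done
```

```text
time_s: 7.45
ee_pos: [0.4614, 0.2063, 0.0215]
tcp_rot: [-3.141, 0.001, -2.899]
ft_force: [-2.8, -2.3, 12.6]
finger_gap: 0.0004
grasp_force: 6.2
time_s: 7.7
ee_pos: [0.4613, 0.2068, 0.0215]
tcp_rot: [-3.138, 0.001, -2.899]
ft_force: [-3.0, -7.1, 11.7]
finger_gap: 0.0004
grasp_force: 6.2
time_s: 7.95
ee_pos: [0.4614, 0.2086, 0.0215]
tcp_rot: [-3.138, 0.002, -2.899]
ft_force: [-0.9, -7.7, 9.7]
finger_gap: 0.0001
grasp_force: 5.3
```

```bash
python3 - <<'E'
from h import *
from station import bot,imaging
c=imaging.camera("side"); np.savez("side7.npz",**c)
cv2.imwrite("pics/side7.png",cv2.resize(c["pixels"][130:230,190:330,::-1],None,fx=5,fy=5))
s=bot.sense();print(rel(s),s["ft_force"])
E
```

```text
(np.float64(0.1046), np.float64(0.0016)) [-1.07195022 -7.70598669 10.23554904]
```

View pics/side7.png

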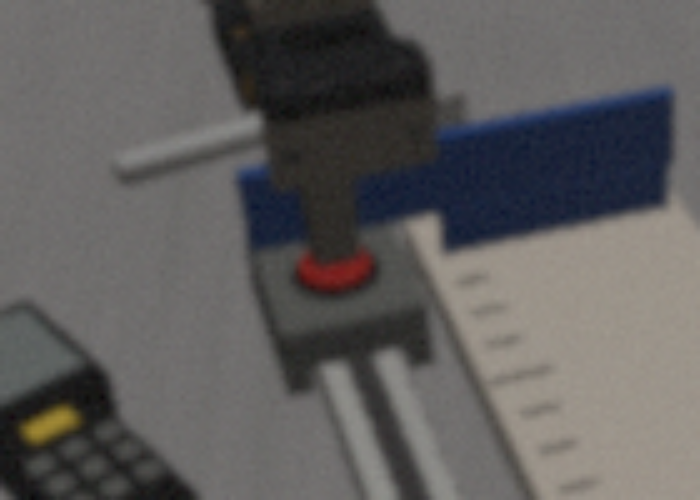

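The button is still pressed at crop (337,268), the orange stop is now hidden behind the carriage and fence, and the finger slips at 7 N of push. The carriage is against the stop, so I lift straight up.

```bash
python3 -m handwheel '[{"travel":[0,0,-0.005],"dr":[0,0,0],"hand":-1},{"travel":[0,0,-0.012],"dr":[0,0,0],"hand":-1},{"travel":[0,0,-0.04],"dr":[0,0,0],"hand":-1},{"travel":[0,0,-0.09],"dr":[0,0,0],"hand":-1},{"travel":[0,0,-0.13],"dr":[0,0,0],"hand":-1}]'; python3 -m handwheel '[{"travel":[0.04,0.04,-0.03],"dr":[0,0,0],"hand":-1},{"travel":[0.08,0.08,-0.03],"dr":[0,0,0],"hand":-1},{"travel":[0.11,0.12,-0.03],"dr":[0,0,0],"hand":-1},{"travel":[0.13,0.17,-0.03],"dr":[0,0,0],"hand":-1},{"travel":[0.13,0.2,-0.03],"dr":[0,0,0],"hand":-1}]'
python3 - <<'E'
from h import *
from station import bot,imaging
for n in("top","side"):
    c=imaging.camera(n); np.savez(n+"9.npz",**c)
    for ce,s in blobs(red(c)): print(n,ce.round(1),s.tolist(),ray(c,ce,.058).round(4), ((ray(c,ce,.058)[:2]-B)@U).round(4))
a=load("top9")["pixels"][100:340,150:420]; b=load("side9")["pixels"][120:260,150:420]
cv2.imwrite("pics/f9.png",np.vstack([cv2.resize(x[:,:,::-1],None,fx=1.5,fy=1.5) for x in(a,b)]))
s=bot.sense();print(s["ee_pos"],s["ft_force"],s["joint_vel"])
E
```

```text
time_s: 8.62
ee_pos: [0.4591, 0.2104, 0.1513]
tcp_rot: [3.141, -0.0, -2.9]
ft_force: [0.8, 0.2, 0.6]
finger_gap: 0.0003
grasp_force: 0.0
time_s: 9.25
ee_pos: [0.2829, 0.3745, 0.1796]
tcp_rot: [3.141, -0.001, -2.897]
ft_force: [0.3, -0.2, 0.6]
finger_gap: 0.0002
grasp_force: 0.0
top [277.1 245.4] [271, 239, 13, 14, 139] [0.4617 0.2029 0.058 ] 0.099
side [256.2 180.7] [250, 176, 14, 11, 119] [0.4618 0.2019 0.058 ] 0.098
[0.28366683 0.37489378 0.17950737] [ 0.59408146 -0.48103965 -0.22389835] [-0.05836924 -0.01940656  0.02532576 -0.02718097  0.01426348 -0.04350468]
```

View pics/f9.png

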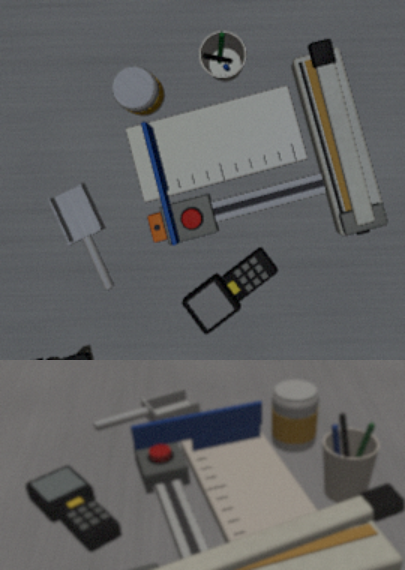

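The button (crop (192,218)) is up and the carriage sits flush against the orange stop (158,227). The tin, pot, scoop and scanner haven't moved, and the arm is clear.

```bash
python3 -m handwheel '[{"travel":[0,0,0],"dr":[0,0,0],"hand":-1},{"travel":[0,0,0],"dr":[0,0,0],"hand":-1}]' >/dev/null; python3 -c "
from station import ticket
print(ticket.job_done())"
```

```text
the job is handed in; nothing more can be done
None
```

The job is handed in: I held the lock button down, slid the carriage about 98 mm to the orange end stop and released it, and the final pictures show the button up, the carriage at the stop and the other items where they were.

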